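# Weigh the black pot on the kitchen scale

## Robot

A 6-joint arm with a two-finger parallel gripper is mounted at the origin on a cart in front of the work surface, level with it; the furniture and walls round the work are solid. World frame = base frame: x ahead of the robot, y to its left, z up, the work surface at z = 0. Lengths are in mm, angles in rad, forces in N, time in s.
With the tool pointing down it reaches from about 350 to 975 mm from the base axis. Payload 7.1 kg.
Tool frame: the origin (TCP) lies midway between the tips of the shut fingers; the grasp point (between the pads) lies 19 mm behind it; z points along the fingers, y is the line along which they close (so a half turn about z gives the same grasp; the last joint's range is limited). The gripper opens to 88 mm and grips with 3 to 60 N. Pads are 20 mm wide; open, the fingers measure 115 mm over their backs; the gripper's body (75 mm by 178 mm) begins 61 mm behind the grasp point.
Start: joints at [-1.153, 0.423, 1.63, -0, 1.089, -0.019], TCP at [264.416, -566.294, 222.675] pointing down, gripper open.
Joint ranges: [-3, 3], [-0.9, 2.11], [0.09, 2.58], [-1.31, 4.45], [0.11, 2.69], [-2.54, 2.54]. Speed limits (rad/s): [2.39, 2.39, 3.01, 3.14, 3.14, 3.14].

## Interface

Orientations are given as a rotation vector (axis times angle).
In Python, from workcell import ctrl gives the robot as it stands. The module is installed in compiled form; this text tells all that it offers.
- The arm moves only by the tool servo_tool, never from a script. Its argument "increments" is a list of rows, each a list of 7 numbers: the shift along the world's x, y, z in cm, then the turn, a rotation vector about the world's x, y, z in degrees, then the opening, from -1 (shut) to 1 (fully open). A call has 1 to 20 rows; each row is the pose to reach, as a shift and turn from the pose commanded when the call began; what a row does not reach only later rows make up. A row lasts 1/12 s, in which the tool goes at most 41.7 mm and 7.16 degrees, less where a joint would pass 70% of its speed; a pose out of reach is approached as far as the arm can. A call with a gripper value outside its range is refused whole. The fingers move at their own pace and stop on an object; the grip force is fixed at half the most. Time passes only in rows, so rows that repeat a pose let the fingers close. It gives the time, the measured TCP pose, the force, the opening and the grip force at its end, in the units of the state.
- ctrl.get_obs(): the state, without advancing time (a new reading comes with each control period).
- ctrl.get_image(name): name is "side" or "top" or "wrist"; returns a dict with "image" (480x640x3 uint8, red, green, blue), "fx", "fy", "cx", "cy" (pixels), "extrinsics" (4x4, takes a point from camera to world coordinates); the wrist camera has in their place "tool_from_camera" (4x4, takes a point from camera to tool coordinates, whose origin is the TCP and whose axes are the flange's). Camera axes: x right, y up, looking along -z (the intrinsics and any distortion apply to the point x, -y, -z); pixel columns grow to the right and rows downward; lengths in mm; the calibration is good to about 2 mm. A picture is of the moment at which its call begins: read the wrist's pose just before it. There is no depth.
- ctrl.close_job(): hands the job in; it is judged then, once.
The state is a dict: "t": time; "qpos": joint angles; "qvel": joint speeds; "joint_torque": joint torques, N m; "ee_pos": TCP position; "orientation": TCP orientation; "ft_force": force on the tool from outside, world axes, zero at the start; "moment": the same for the moment, N m; "width": finger opening in mm; "grasp_force": force on a finger pad.
Only numpy, scipy, OpenCV 4.12 (cv2) and the standard library are available. Lean on these libraries where they do the work, as an engineer would, in place of code of your own. Each camera call takes 0.05 s, during which the arm holds its last target. There are 200 camera calls.

## Task

Weigh the small black pot: lift the steel shaker off the kitchen scale's pan and stand it upright on the cork coaster, then, with the pan empty, press the blue zero key all the way down, then stand the pot upright on the pan, and only then press the orange hold key all the way down. Centre the shaker on the coaster and the pot on the pan so that no edge overhangs, set them down gently without dropping them, and leave both standing there. Leave the egg cup, the mug and the garlic where they are.

Things in the scene. Friction and masses are not known exactly. Their poses are not given: they have to be found in the camera images.
- pot: small black jar with a screw lid and a blank cream paper sticker 40 mm wide on the lid, a plain upright cylinder 58 mm in diameter and 50 mm high, 0.15 to 0.3 kg; stands on the worktop at the start; origin at the centre of its underside, z up its axis
- shaker: small pale steel shaker, upright cylinder 37 mm in diameter and 64 mm high, about 0.09 kg; stands off-centre on the scale's pan at the start; origin at the centre of its underside, z up its axis
- scale: white kitchen scale, fixed to the worktop, 200 mm (its x) by 140 mm (its y), body top 24 mm above the worktop; origin at the centre of its underside; its x points from the keys and the display at the front towards the pan at the back, z up
- pan: the scale's round steel pan, 74 mm in diameter, rigid, standing on a 40 mm wide pedestal 45 mm behind the middle of the scale; origin at the pedestal's foot, 16 mm below the pan's upper face
- pan_top (a point): centre of the pan's upper face, 40 mm above the worktop
- coaster: round cork coaster, 54 mm in diameter, 7 mm thick, fixed to the worktop; origin at the centre of its underside
- coaster_top (a point): centre of the coaster's upper face, 7 mm above the worktop
- zero_key_top (a point): centre of the top of the blue zero key, a round push key 22 mm in diameter, at the front left of the scale (scale frame x -60 mm, y +42 mm); 46 mm above the worktop when up; it moves straight down 6 mm
- hold_key_top (a point): centre of the top of the orange hold key, a round push key 22 mm in diameter, at the front right of the scale (scale frame x -60 mm, y -42 mm); 46 mm above the worktop when up; it moves straight down 6 mm
- zero_key (a joint): joint value of the blue zero key of the scale: 0 up, 0.006 m fully down; springs back by itself; about 4 N holds it fully down; it counts as pressed beyond 0.004
- hold_key (a joint): joint value of the orange hold key of the scale: 0 up, 0.006 m fully down; springs back by itself; about 4 N holds it fully down; it counts as pressed beyond 0.004
- eggcup: turned wooden egg cup, 47 mm wide, 58 mm high, a loose bystander; origin at the centre of its underside
- mug: cream mug standing upside down, 63 mm wide, 88 mm with its handle, 51 mm high, a loose bystander; origin at the centre of its underside
- garlic: pale garlic bulb, 60 mm wide and 59 mm high, a loose bystander; origin at the centre of its underside

How it is judged:
By the outcome, as a careful person would: the job done as asked, in the order asked, and still so for the second after the job is handed in, with the robot touching nothing.
It also fails if it takes over 72 s, if anything falls off the work surface, if the arm or the gripper's body presses on something with over 40 N, if the wrist force passes 120 N, or if a joint passes its speed limit or range.

## Working session

There is one attempt and no reset: what is moved stays moved. The work goes in short steps, Python scripts to look and compute and a tool call to move; the robot and the scene stay as the last step left them, time stands still between calls to the robot, and variables do not carry over. Pictures are saved under pics/ and viewed, at most 10 in all, crops included, and the job is handed in when it is done.

Besides the shell and the picture viewer there is one more tool, called after ">>>" as name(argument=value, ...) on one line, values as JSON. servo_tool: Moves the arm, as the interface text tells. Its arguments: {"type":"object","properties":{"increments":{"type":"array","items":{"type":"array","items":{"type":"number"}}}},"required":["increments"]}

```bash
mkdir -p pics; cat > h.py <<'E'
import numpy as np, cv2
from workcell import ctrl
from scipy.spatial.transform import Rotation as R
def grab(name,fn=None):
    o=ctrl.get_obs(); d=ctrl.get_image(name)
    if 'extrinsics' in d: T=np.array(d['extrinsics'])
    else:
        W=np.eye(4); W[:3,:3]=R.from_rotvec(o['orientation']).as_matrix(); W[:3,3]=o['ee_pos']; T=W@np.array(d['tool_from_camera'])
    d['T']=T
    if fn: cv2.imwrite('pics/'+fn,d['image'][:,:,::-1])
    return d
def ray(d,u,v,z):
    r=d['T'][:3,:3]@np.array([(u-d['cx'])/d['fx'],-(v-d['cy'])/d['fy'],-1.]); c=d['T'][:3,3]
    return c+r*(z-c[2])/r[2]
def proj(d,p):
    q=np.linalg.inv(d['T'])@np.append(p,1.); return d['cx']+d['fx']*q[0]/-q[2], d['cy']-d['fy']*q[1]/-q[2]
E
python3 - <<'E'
from h import *
import pickle
o=ctrl.get_obs(); print(o)
t=grab('top','top0.png'); s=grab('side','side0.png')
for d in(t,s): print([k for k in d], d['fx'],d['cx'],d['cy'],d['T'].round(3))
pickle.dump((t,s),open('c.pkl','wb'))
E
```

```text
{'t': 0.0, 'qpos': array([-1.15297282e+00,  4.23779535e-01,  1.63067706e+00, -5.22396179e-06,
        1.08858980e+00, -1.89885616e-02]), 'qvel': array([-4.15627830e-04,  2.78346190e-05,  7.58758133e-04, -1.15398076e-03,
       -6.50639954e-05, -1.78419508e-03]), 'joint_torque': array([-8.88675240e-04, -5.44623220e+01, -2.73667288e+01,  6.44154358e-02,
        2.28498486e-02, -1.37088359e-04]), 'ee_pos': array([ 264.21619767, -565.80579598,  221.94505211]), 'orientation': array([-3.06557012e+00, -6.80395980e-01,  4.59280287e-04]), 'ft_force': array([ 0.28649649, -1.03936623, -0.39848573]), 'moment': array([-0.0321193 , -0.01840676, -0.00356871]), 'grasp_force': 0.0, 'width': 87.89796565284614}
['image', 'fx', 'fy', 'cx', 'cy', 'extrinsics', 'T'] 435.8053234557913 319.5323795521107 241.34488766305202 [[ 2.500000e-02  9.960000e-01 -9.000000e-02  4.021700e+02]
 [-1.000000e+00  2.600000e-02  1.200000e-02 -6.437900e+01]
 [ 1.400000e-02  9.000000e-02  9.960000e-01  1.064439e+03]
 [ 0.000000e+00  0.000000e+00  0.000000e+00  1.000000e+00]]
['image', 'fx', 'fy', 'cx', 'cy', 'extrinsics', 'T'] 583.7126084487321 315.2456388970173 240.2261489764321 [[ 8.740000e-01  2.620000e-01 -4.090000e-01 -1.612870e+02]
 [-4.850000e-01  4.340000e-01 -7.590000e-01 -1.238145e+03]
 [-2.100000e-02  8.620000e-01  5.070000e-01  8.492630e+02]
 [ 0.000000e+00  0.000000e+00  0.000000e+00  1.000000e+00]]
```

View pics/top0.png

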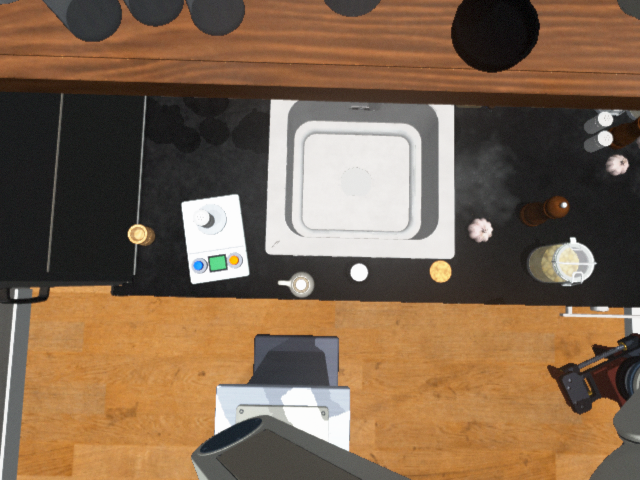

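View pics/side0.png

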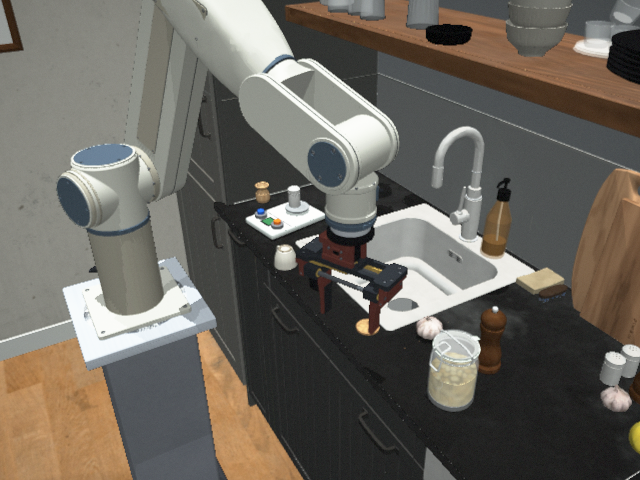

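The top view shows the scale at (215,240), with the blue key at (199,265), the orange key at (235,260) and the shaker at (204,217). The pot's sticker is at (359,272), the coaster at (440,271), the mug at (301,285), the egg cup at (141,235) and the garlic at (480,230). The side view confirms this layout.

```bash
python3 - <<'E'
from h import *
import pickle
t,s=pickle.load(open('c.pkl','rb'))
im=t['image']; h=cv2.cvtColor(im,cv2.COLOR_RGB2HSV)
def blob(mask,c,r):
    m=np.zeros(mask.shape,np.uint8); cv2.circle(m,c,r,1,-1); m&=(mask>0).astype(np.uint8)
    n,l,st,ce=cv2.connectedComponentsWithStats(m); k=1+np.argmax(st[1:,4]); return ce[k],st[k]
H,S,V=h[...,0].astype(int),h[...,1].astype(int),h[...,2].astype(int)
for n,m,c,r,z in [('zero',(H>95)&(H<125)&(S>120)&(V>90),(199,265),12,46),('hold',(H>5)&(H<25)&(S>150)&(V>120),(235,260),12,46),
 ('sticker',V>130,(359,272),18,50),('coaster',(S>60)&(V>100),(440,271),18,7),('eggcup',(S>60)&(V>60),(141,235),18,58),('mug',V>100,(301,285),14,51)]:
    ce,st=blob(m,c,r); p=ray(t,*ce,z); print(n,ce.round(1),st,p.round(1), 'mm/px',round((t['T'][2,3]-z)/t['fx'],2))
cv2.imwrite('pics/crop.png',cv2.resize(im[180:310,120:320,::-1],None,fx=4,fy=4,interpolation=cv2.INTER_CUBIC))
for n,u,v,z in [('shakertop',202.5,218,104),('pan',210,219,40)]: print(n,ray(t,u,v,z))
E
```

```text
zero [198. 265.] [194 261   9   9  69] [431.9 204.8  46. ] mm/px 2.34
hold [233.6 259.7] [230 256   9   8  57] [446.3 122.8  46. ] mm/px 2.34
sticker [358.7 271.8] [350 263  18  19 260] [ 425.5 -169.2   50. ] mm/px 2.33
coaster [440.1 271. ] [429 260  23  23 421] [ 433.5 -371.8    7. ] mm/px 2.43
eggcup [140.6 234.5] [127 224  28  22 487] [498.5 337.2  58. ] mm/px 2.31
mug [300.9 284.2] [287 272  27  25 507] [393.6 -35.9  51. ] mm/px 2.33
shakertop [534.41736784 184.7201251  104.        ]
pan [541.3251876  183.55172724  40.        ]
```

View pics/crop.png

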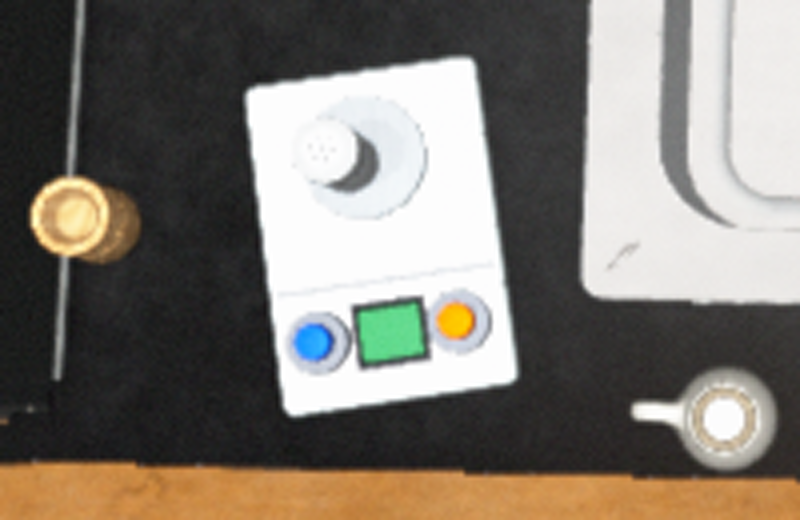

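The two keys measure 83 mm apart, against 84 mm expected. The pan centre worked out from them is (542,182), close to the (541,181) I measured directly. The shaker is at about (535,186), so I'll move above it for a wrist look.

>>> servo_tool(increments=[[27,75,2,0,0,0,1],[27,75,2,0,0,0,1],[27,75,2,0,0,0,1],[27,75,2,0,0,0,1],[27,75,2,0,0,0,1],[27,75,2,0,0,0,1],[27,75,2,0,0,0,1],[27,75,2,0,0,0,1],[27,75,2,0,0,0,1],[27,75,2,0,0,0,1],[27,75,2,0,0,0,1],[27,75,2,0,0,0,1],[27,75,2,0,0,0,1],[27,75,2,0,0,0,1],[27,75,2,0,0,0,1],[27,75,2,0,0,0,1],[27,75,2,0,0,0,1],[27,75,2,0,0,0,1],[27,75,2,0,0,0,1],[27,75,2,0,0,0,1]])

```text
t: 1.77
ee_pos: [536.2, 189.2, 242.8]
orientation: [-3.064, -0.686, -0.004]
ft_force: [-0.1, -0.0, -0.2]
width: 87.7
grasp_force: 0.0
```

```bash
python3 - <<'E'
from h import *
import pickle
d=grab('wrist','w1.png'); o=ctrl.get_obs(); print(o['ee_pos'],o['qpos'].round(2),d['fx'],d['cx'],d['cy'],d['tool_from_camera'].round(2),d['T'].round(2))
for p in [(432,205,46),(446,123,46),(542,182,40),(535,186,104)]: print(p,np.round(proj(d,p)))
pickle.dump(d,open('w1.pkl','wb'))
E
```

```text
[535.41919555 187.4839205  242.40382947] [0.32 0.32 1.74 0.   1.08 1.45] 330.7812011158287 323.18393929144935 236.93779465508956 [[  -0.      0.96    0.27   75.38]
 [   1.      0.     -0.      1.15]
 [  -0.      0.27   -0.96 -161.64]
 [   0.      0.      0.      1.  ]] [[ 4.3000e-01  8.7000e-01  2.5000e-01  6.0460e+02]
 [-9.0000e-01  4.1000e-01  1.1000e-01  2.1992e+02]
 [-0.0000e+00 -2.7000e-01  9.6000e-01  4.0460e+02]
 [ 0.0000e+00  0.0000e+00  0.0000e+00  1.0000e+00]]
(432, 205, 46) [272. 287.]
(446, 123, 46) [340. 304.]
(542, 182, 40) [330. 211.]
(535, 186, 104) [325. 229.]
```

View pics/w1.png

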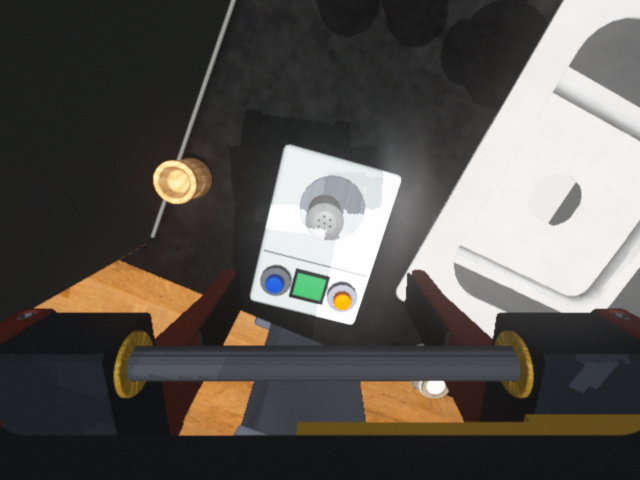

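The wrist view shows the blue key at (275,283), the orange key at (342,300) and the shaker's top at about (323,222). The pan's rim is around (333,207). Each sits a few pixels above where I predicted, so I'll refine.

```bash
python3 - <<'E'
from h import *
d=grab('wrist'); im=d['image']; print(ctrl.get_obs()['ee_pos'])
h=cv2.cvtColor(im,cv2.COLOR_RGB2HSV).astype(int); H,S,V=h[...,0],h[...,1],h[...,2]
def blob(mask,c,r):
    m=np.zeros(mask.shape,np.uint8); cv2.circle(m,c,r,1,-1); m&=mask.astype(np.uint8)
    n,l,st,ce=cv2.connectedComponentsWithStats(m); k=1+np.argmax(st[1:,4]); return ce[k],st[k]
for n,m,c in [('zero',(H>95)&(H<125)&(S>150)&(V>90),(275,283)),('hold',(H>5)&(H<25)&(S>150)&(V>120),(342,300))]:
    ce,st=blob(m,c,16); print(n,ce.round(1),st,ray(d,*ce,46).round(1))
c=cv2.resize(im[165:330,235:415],None,fx=4,fy=4,interpolation=cv2.INTER_CUBIC)
cv2.imwrite('pics/w1c.png',c[:600,:,::-1])
g=cv2.cvtColor(c,cv2.COLOR_RGB2GRAY)
for z,r0,r1,p2 in((104,68,88,25),(40,120,160,25)):
    k=cv2.HoughCircles(cv2.GaussianBlur(g,(5,5),0),cv2.HOUGH_GRADIENT,1,30,param1=80,param2=p2,minRadius=r0,maxRadius=r1)
    if k is not None:
        for x,y,r in k[0][:4]: print(z,x,y,r,'->',ray(d,235+(x+.5)/4-.5,165+(y+.5)/4-.5,z).round(1), 'R',r/4*(d['T'][2,3]-z)/d['fx'])
E
```

```text
[534.35662232 185.28030989 242.06058514]
zero [272.6 282.4] [264 274  18  18 253] [436.7 205.2  46. ]
hold [340.8 299.3] [333 291  17  18 235] [451.3 123.4  46. ]
104 350.5 222.5 78.3 -> [541.1 189.9 104. ] R 17.760347957190202
```

View pics/w1c.png

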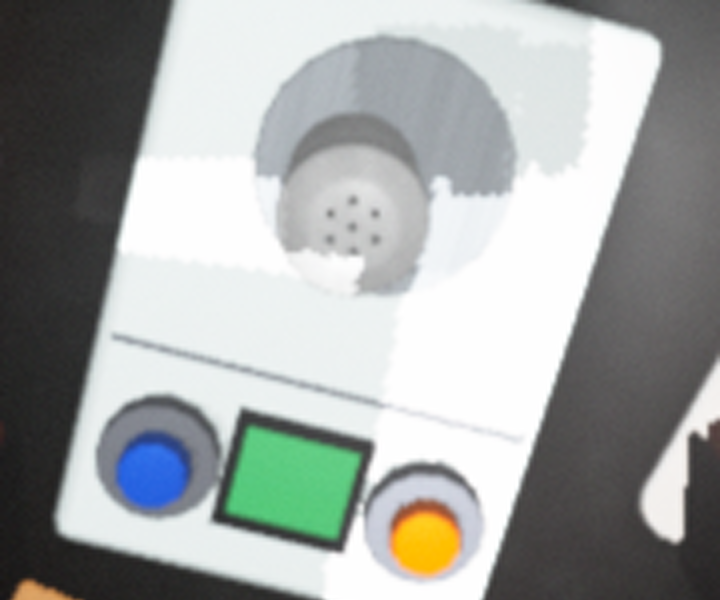

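The wrist camera puts things about 5 mm farther ahead than the top camera, a bias along the tool's x. If I keep the same tool orientation for picking and placing, that bias cancels. Next I'll descend on the shaker.

>>> servo_tool(increments=[[0.4,0.5,-3,0,0,0,1],[0.4,0.5,-6,0,0,0,1],[0.4,0.5,-9,0,0,0,1],[0.4,0.5,-12,0,0,0,1],[0.4,0.5,-14.5,0,0,0,1],[0.4,0.5,-16.5,0,0,0,1],[0.4,0.5,-17.8,0,0,0,1],[0.4,0.5,-18.2,0,0,0,1],[0.4,0.5,-18.2,0,0,0,1],[0.4,0.5,-18.2,0,0,0,1],[0.4,0.5,-18.2,0,0,0,1],[0.4,0.5,-18.2,0,0,0,1]])

```text
t: 2.87
ee_pos: [539.3, 188.9, 62.0]
orientation: [-3.067, -0.681, -0.004]
ft_force: [0.3, -0.1, -0.4]
width: 87.7
grasp_force: 0.0
```

>>> servo_tool(increments=[[0,0,0,0,0,0,0],[0,0,0,0,0,0,-0.2],[0,0,0,0,0,0,-0.5],[0,0,0,0,0,0,-1],[0,0,0,0,0,0,-1],[0,0,0,0,0,0,-1],[0,0,0,0,0,0,-1],[0,0,0,0,0,0,-1]])

```text
t: 3.53
ee_pos: [538.4, 188.7, 60.6]
orientation: [3.067, 0.681, -0.0]
ft_force: [0.3, -0.3, -0.7]
width: 37.7
grasp_force: 0.0
```

>>> servo_tool(increments=[[0,0,0,0,0,0,-1],[0,0,0,0,0,0,-1],[0,0,0,0,0,0,-1],[0,0,0,0,0,0,-1],[0,0,0.5,0,0,0,-1],[0,0,1.5,0,0,0,-1],[0,0,3.5,0,0,0,-1],[0,0,6,0,0,0,-1],[0,0,8.5,0,0,0,-1],[0,0,11,0,0,0,-1],[0,0,13.5,0,0,0,-1],[0,0,16,0,0,0,-1],[0,0,18,0,0,0,-1],[0,0,18.2,0,0,0,-1],[0,0,18.2,0,0,0,-1]])

```text
t: 4.78
ee_pos: [539.1, 188.9, 244.4]
orientation: [-3.067, -0.681, -0.006]
ft_force: [0.7, 0.2, -0.7]
width: 35.8
grasp_force: 30.0
```

>>> servo_tool(increments=[[-0.2,-1,0,0,0,0,-1],[-0.5,-3,0,0,0,0,-1],[-1.1,-6,0,0,0,0,-1],[-1.7,-9.5,0,0,0,0,-1],[-2.4,-13,0,0,0,0,-1],[-3,-16.5,0,0,0,0,-1],[-3.6,-20,0,0,0,0,-1],[-4.3,-23.5,0,0,0,0,-1],[-4.9,-27,0,0,0,0,-1],[-5.6,-30.5,0,0,0,0,-1],[-6.2,-34,0,0,0,0,-1],[-6.9,-37.5,0,0,0,0,-1],[-7.5,-41,0,0,0,0,-1],[-8.1,-44.5,0,0,0,0,-1],[-8.8,-48,0,0,0,0,-1],[-9.4,-51,0,0,0,0,-1],[-9.8,-53.5,0,0,0,0,-1],[-10.1,-55.2,0,0,0,0,-1],[-10.2,-56,0,0,0,0,-1],[-10.2,-56,0,0,0,0,-1]])

```text
t: 6.45
ee_pos: [435.0, -372.2, 241.0]
orientation: [-3.066, -0.677, 0.003]
ft_force: [0.1, 0.8, -1.6]
width: 35.3
grasp_force: 30.0
```

>>> servo_tool(increments=[[0,0,0,0,0,0,-1],[0,0,0,0,0,0,-1],[0,0,0,0,0,0,-1]])

```text
t: 6.7
ee_pos: [436.5, -370.1, 242.4]
orientation: [-3.066, -0.682, 0.001]
ft_force: [-0.1, -0.1, -1.2]
width: 35.4
grasp_force: 30.0
```

```bash
python3 - <<'E'
from h import *
d=grab('wrist','w2.png'); im=d['image']; print(ctrl.get_obs()['ee_pos'])
h=cv2.cvtColor(im,cv2.COLOR_RGB2HSV).astype(int); H,S,V=h[...,0],h[...,1],h[...,2]
u,v=proj(d,(437,-372,7)); print(u,v)
m=((H>8)&(H<28)&(S>70)&(V>100)).astype(np.uint8); k=np.zeros_like(m); cv2.circle(k,(int(u),int(v)),45,1,-1); m&=k
n,l,st,ce=cv2.connectedComponentsWithStats(m)
for i in range(1,n):
    if st[i,4]>150: print(ce[i],st[i],ray(d,*ce[i],7))
i=1+np.argmax(st[1:,4]); c=max(cv2.findContours((l==i).astype(np.uint8),0,2)[0],key=len); (x,y),r=cv2.minEnclosingCircle(c); print('circ',x,y,r,ray(d,x,y,7))
E
```

```text
[ 436.60292816 -370.15438538  242.58443461]
323.9459364148013 207.39934977028454
[325.82112767 208.71224887] [ 304  187   45   44 1543] [ 436.50008009 -374.75775755    7.        ]
circ 325.8793029785156 208.87930297851562 22.307388305664062 [ 436.34316709 -374.90997241    7.        ]
```

View pics/w2.png

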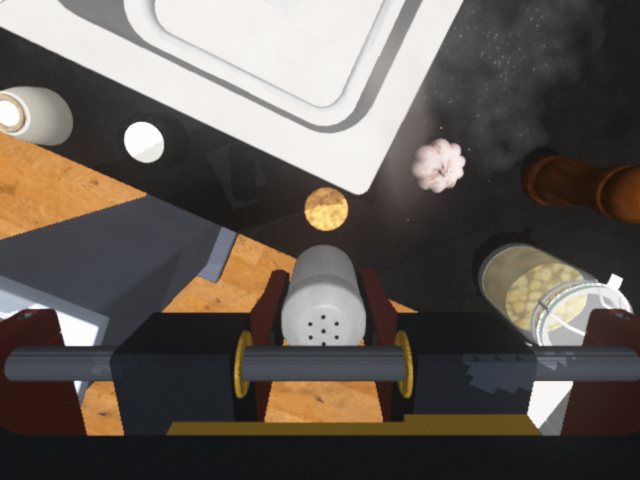

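The wrist view shows the coaster at (326,209), radius 22 px, which is 27 mm as it should be. The shaker is held upright between the fingers, the garlic is at (439,165) and the pot's sticker at (144,142). I'll lower to about 12 mm above the coaster and check.

>>> servo_tool(increments=[[-0.1,-0.1,-1,0,0,0,-1],[-0.2,-0.2,-3,0,0,0,-1],[-0.2,-0.3,-6,0,0,0,-1],[-0.2,-0.3,-9,0,0,0,-1],[-0.2,-0.3,-12,0,0,0,-1],[-0.2,-0.3,-15,0,0,0,-1],[-0.2,-0.3,-17.5,0,0,0,-1],[-0.2,-0.3,-19.3,0,0,0,-1],[-0.2,-0.3,-20.3,0,0,0,-1],[-0.2,-0.3,-20.3,0,0,0,-1],[-0.2,-0.3,-20.3,0,0,0,-1],[-0.2,-0.3,-20.3,0,0,0,-1]])

```text
t: 7.75
ee_pos: [435.1, -374.8, 40.7]
orientation: [3.065, 0.681, 0.002]
ft_force: [0.2, -0.2, 0.3]
width: 35.4
grasp_force: 30.0
```

```bash
python3 - <<'E'
from h import *
d=grab('wrist'); im=d['image']; o=ctrl.get_obs(); print(o['ee_pos'],o['ft_force'])
s=grab('side')
u,v=map(int,proj(s,(435,-374,20)))
a=cv2.resize(im[150:390,200:440,::-1],(600,600),interpolation=cv2.INTER_CUBIC)
b=cv2.resize(s['image'][v-60:v+60,u-20:u+20,::-1],(200,600),interpolation=cv2.INTER_CUBIC)
cv2.imwrite('pics/w3.png',np.hstack([a,b])); print(u,v)
E
```

```text
[ 435.25371037 -374.92395527   41.01271885] [ 0.09655245  0.7365549  -0.34111441]
368 321
```

View pics/w3.png

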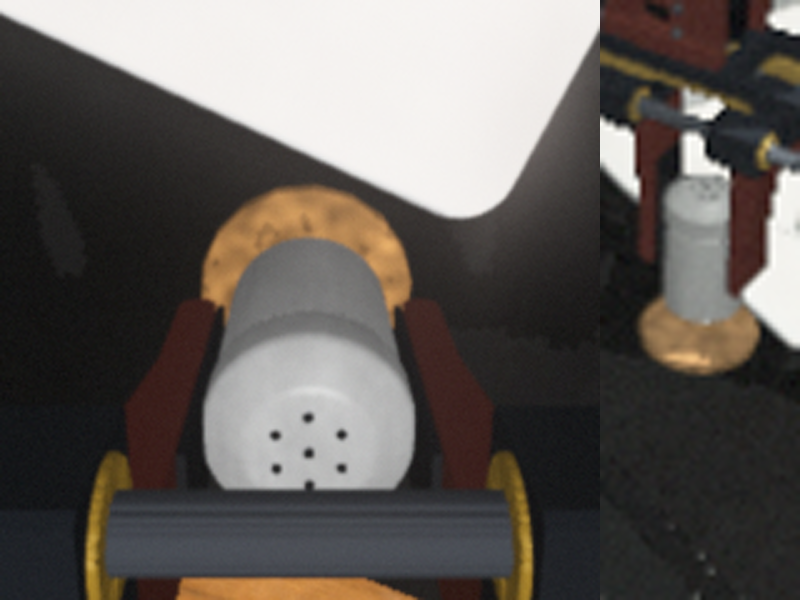

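The wrist crop shows the shaker's base centred sideways over the coaster, at x 310 against 307. The side crop suggests it may be some millimetres too far forward along the tool's x. I'll compute that from the far edges, coaster at row 185 and shaker base at row 238 in the crop.

```bash
python3 - <<'E'
from h import *
d=grab('wrist'); s=grab('side'); o=ctrl.get_obs(); print(o['ee_pos'])
tx=R.from_rotvec(o['orientation']).as_matrix()[:,0]; ty=R.from_rotvec(o['orientation']).as_matrix()[:,1]
zb=o['ee_pos'][2]-20.5
a=ray(d,323,150+185/2.5,7); b=ray(d,323.5,150+238/2.5,zb); print('far edges',a,b,(a-b)[:2]@tx[:2],'want 8.5')
print('coaster c wrist',(a-27*tx)-o['ee_pos'],'shaker c',(b-18.5*tx)-o['ee_pos'],tx)
# side: coaster fit + shaker left/bottom edges
im=s['image']; h=cv2.cvtColor(im,cv2.COLOR_RGB2HSV).astype(int)
m=((h[...,0]>8)&(h[...,0]<28)&(h[...,1]>70)&(h[...,2]>80)).astype(np.uint8); k=np.zeros_like(m); k[305:345,350:390]=1; m&=k
ys,xs=np.nonzero(m); print('coaster side x',xs.min(),xs.max(),'y',ys.min(),ys.max())
for c in ((435,-375),(433,-372),(437,-375),(431,-377)):
    th=np.linspace(0,6.28,60); e=np.array([proj(s,(c[0]+27*np.cos(t),c[1]+27*np.sin(t),z)) for t in th for z in(0,7)]); f=np.array([proj(s,(c[0]+18.5*np.cos(t),c[1]+18.5*np.sin(t),zb)) for t in th])
    print(c,'coaster pred',e.min(0).round(1),e.max(0).round(1),'shaker base pred',f.min(0).round(1),f.max(0).round(1))
E
```

```text
[ 435.05450582 -374.83783738   40.88023341]
far edges [ 460.97585661 -364.24331005    7.        ] [ 452.61671018 -368.42892256   20.38023341] 9.345004632451007 want 8.5
coaster c wrist [  1.45689492  -0.8286888  -33.90331271] shaker c [  0.79952164  -1.41810364 -20.5158136 ] [9.06090958e-01 4.23082079e-01 8.54789048e-04]
coaster side x 356 379 y 320 335
(435, -375) coaster pred [356.2 318.4] [380.1 335.9] shaker base pred [360.1 316.1] [376.5 326.3]
(433, -372) coaster pred [354.7 318. ] [378.6 335.5] shaker base pred [358.6 315.7] [375.  325.9]
(437, -375) coaster pred [356.9 318.1] [380.8 335.6] shaker base pred [360.8 315.8] [377.2 326.1]
(431, -377) coaster pred [355.2 319.4] [379.1 337. ] shaker base pred [359.1 317.1] [375.5 327.4]
```

The side view agrees: the coaster fits (435,-375) and the shaker's base is within about 1–2 mm of it. I'll lower gently.

>>> servo_tool(increments=[[0,0,-0.4,0,0,0,-1],[0,0,-0.8,0,0,0,-1],[0,0,-1.0,0,0,0,-1],[0,0,-1.1,0,0,0,-1],[0,0,-1.2,0,0,0,-1],[0,0,-1.2,0,0,0,-1],[0,0,-1.2,0,0,0,-1]])

```text
t: 8.53
ee_pos: [434.4, -374.3, 27.6]
orientation: [-3.067, -0.681, -0.0]
ft_force: [-0.4, 0.5, -1.0]
width: 35.5
grasp_force: 30.0
```

>>> servo_tool(increments=[[0,0,-0.05,0,0,0,-1],[0,0,-0.1,0,0,0,-1],[0,0,-0.1,0,0,0,-1],[0,0,-0.1,0,0,0,-1]])

```text
t: 8.87
ee_pos: [434.5, -374.3, 27.5]
orientation: [3.067, 0.681, 0.0]
ft_force: [-2.4, 2.5, 9.6]
width: 35.8
grasp_force: 30.0
```

Contact is at 9.6 N. I'll release slowly, then go straight up.

>>> servo_tool(increments=[[0,0,0.05,0,0,0,-1],[0,0,0.05,0,0,0,-0.1],[0,0,0.05,0,0,0,0.2],[0,0,0.05,0,0,0,0.6],[0,0,0.05,0,0,0,1],[0,0,0.05,0,0,0,1],[0,0,0.05,0,0,0,1],[0,0,0.05,0,0,0,1],[0,0,0.05,0,0,0,1]])

```text
t: 9.62
ee_pos: [434.4, -374.3, 27.1]
orientation: [-3.067, -0.681, 0.0]
ft_force: [-0.1, -0.0, -0.1]
width: 82.7
grasp_force: 0.0
```

>>> servo_tool(increments=[[0,0,0.5,0,0,0,1],[0,0,2,0,0,0,1],[0,0,4,0,0,0,1],[0,0,7,0,0,0,1],[0,0,10,0,0,0,1],[0,0,13,0,0,0,1],[0,0,16,0,0,0,1],[0,0,19,0,0,0,1],[0,0,21,0,0,0,1],[0,0,21.5,0,0,0,1],[0,0,21.5,0,0,0,1],[0,0,21.5,0,0,0,1]])

```text
t: 10.62
ee_pos: [433.9, -373.9, 241.3]
orientation: [-3.066, -0.68, 0.001]
ft_force: [-0.3, 0.7, 0.6]
width: 87.7
grasp_force: 0.0
```

```bash
python3 - <<'E'
from h import *
d=grab('wrist'); o=ctrl.get_obs(); im=d['image']; s=grab('side')
u,v=map(int,proj(d,(435,-375,30)))
a=cv2.resize(im[v-60:v+60,u-60:u+60,::-1],(500,500),interpolation=cv2.INTER_CUBIC)
u2,v2=map(int,proj(s,(435,-374,30)))
b=cv2.resize(s['image'][v2-50:v2+50,u2-30:u2+30,::-1],(300,500),interpolation=cv2.INTER_CUBIC)
cv2.imwrite('pics/w4.png',np.hstack([a,b])); print(u,v,u2,v2,o['ee_pos'],o['width'],[np.round(proj(d,(435,-375,z)),1) for z in (7,71)])
E
```

```text
323 210 368 317 [ 433.67104938 -373.60520858  240.61898088] 87.55627611217234 [array([323.6, 206.8]), array([323.6, 218.5])]
```

View pics/w4.png

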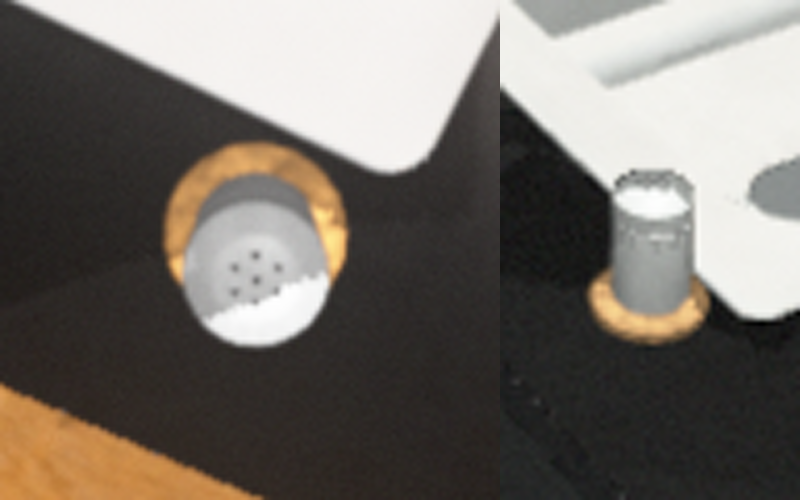

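The shaker stands wholly on the coaster, with cork visible all round in both crops. Next I'll shut the fingers and cross to the zero key.

>>> servo_tool(increments=[[0,1.5,0,0,0,0,0.5],[0,4.5,0,0,0,0,0],[0,8,0,0,0,0,-0.5],[0,11.5,0,0,0,0,-1],[0,15,0,0,0,0,-1],[0,18.5,0,0,0,0,-1],[0,22,0,0,0,0,-1],[0,25.5,0,0,0,0,-1],[0,29,0,0,0,0,-1],[0,32.5,0,0,0,0,-1],[0,36,0,0,0,0,-1],[0,39.5,0,0,0,0,-1],[0,43,0,0,0,0,-1],[0,46.5,0,0,0,0,-1],[0,50,0,0,0,0,-1],[0,53,0,0,0,0,-1],[0,55.5,0,0,0,0,-1],[0,57.2,0,0,0,0,-1],[0,57.9,0,0,0,0,-1],[0,57.9,0,0,0,0,-1]])

```text
t: 12.38
ee_pos: [433.3, 205.8, 241.3]
orientation: [3.066, 0.684, -0.003]
ft_force: [0.1, 0.4, -0.2]
width: -0.0
grasp_force: 0.0
```

>>> servo_tool(increments=[[0,0,-1,0,0,0,-1],[0,0,-3,0,0,0,-1],[0,0,-6,0,0,0,-1],[0,0,-9,0,0,0,-1],[0,0,-12,0,0,0,-1],[0,0,-15,0,0,0,-1],[0,0,-17,0,0,0,-1],[0,0,-18,0,0,0,-1],[0,0,-18,0,0,0,-1],[0,0,-18,0,0,0,-1],[0,0,-18,0,0,0,-1]])

```text
t: 13.3
ee_pos: [435.2, 204.6, 63.1]
orientation: [-3.067, -0.68, -0.002]
ft_force: [0.0, -0.2, 0.1]
width: 0.4
grasp_force: 0.0
```

```bash
python3 - <<'E'
from h import *
d=grab('wrist'); im=d['image']; o=ctrl.get_obs(); print(o['ee_pos'],o['width'],o['ft_force'])
h=cv2.cvtColor(im,cv2.COLOR_RGB2HSV).astype(int); H,S,V=h[...,0],h[...,1],h[...,2]
for n,m in [('zero',(H>95)&(H<125)&(S>150)&(V>90)),('hold',(H>5)&(H<25)&(S>180)&(V>150))]:
    k,l,st,ce=cv2.connectedComponentsWithStats(m.astype(np.uint8))
    for i in range(1,k):
        if st[i,4]>150: print(n,ce[i].round(1),st[i],ray(d,*ce[i],46).round(1))
# side view of zero key
s=grab('side'); h=cv2.cvtColor(s['image'],cv2.COLOR_RGB2HSV).astype(int); H,S,V=h[...,0],h[...,1],h[...,2]
k,l,st,ce=cv2.connectedComponentsWithStats(((H>5)&(H<25)&(S>180)&(V>120)).astype(np.uint8)[190:250,230:330])
for i in range(1,k):
    if st[i,4]>15: print('side hold',ce[i]+[230,190],st[i],'pred',[np.round(proj(s,p),1) for p in((446,123,46),(451,123.4,46))])
E
```

```text
[435.33387739 204.81563105  63.35918068] 0.3593312258792878 [-0.00891991  0.07191807  0.35485713]
zero [319.  265.3] [303 257  34  25 380] [441.4 208.9  46. ]
hold [ 28.7 274.3] [  0 257  64  35 902] [365.3 359.3  46. ]
hold [454.5 310.7] [438 296  34  30 788] [449.4 123.   46. ]
hold [153.4 392. ] [144 382  21  19 204] [316.8 269.5  46. ]
side hold [276.57692308 221.30769231] [44 29  6  5 26] pred [array([276.2, 220. ]), array([277.7, 219.5])]
```

The close look puts the hold key at (449,123), so the zero key is at (435,205). The tool is right above it, so I'll press.

>>> servo_tool(increments=[[0,0,-0.5,0,0,0,-1],[0,0,-1.2,0,0,0,-1],[0,0,-1.7,0,0,0,-1],[0,0,-2,0,0,0,-1],[0,0,-2.2,0,0,0,-1],[0,0,-2.3,0,0,0,-1],[0,0,-2.35,0,0,0,-1],[0,0,-2.35,0,0,0,-1],[0,0,-2.35,0,0,0,-1]])

```text
t: 14.15
ee_pos: [434.7, 204.9, 39.9]
orientation: [-3.067, -0.681, -0.001]
ft_force: [-3.5, -1.5, 22.7]
width: 0.5
grasp_force: 11.1
```

Fully down at z 40 with 23 N. Now up and over to the pot.

>>> servo_tool(increments=[[0,0,0.5,0,0,0,-1],[0,0,2,0,0,0,-1],[0,0,4.5,0,0,0,-1],[0,0,7.5,0,0,0,-1],[0,0,11,0,0,0,-1],[0,0,14.5,0,0,0,-1],[0,0,18,0,0,0,-1],[0,0,20,0,0,0,-1],[0,0,20.3,0,0,0,-1]])

```text
t: 14.9
ee_pos: [436.3, 205.6, 245.5]
orientation: [-3.066, -0.681, -0.01]
ft_force: [-0.1, 0.1, 0.8]
width: 0.2
grasp_force: 0.0
```

>>> servo_tool(increments=[[0,-1,0,0,0,0,-0.5],[-0.1,-3,0,0,0,0,0],[-0.2,-6,0,0,0,0,0.5],[-0.3,-9.5,0,0,0,0,1],[-0.4,-13,0,0,0,0,1],[-0.5,-16.5,0,0,0,0,1],[-0.6,-20,0,0,0,0,1],[-0.7,-23.5,0,0,0,0,1],[-0.7,-27,0,0,0,0,1],[-0.7,-30.5,0,0,0,0,1],[-0.7,-33.5,0,0,0,0,1],[-0.7,-36,0,0,0,0,1],[-0.7,-37.3,0,0,0,0,1],[-0.7,-37.6,0,0,0,0,1],[-0.7,-37.6,0,0,0,0,1],[-0.7,-37.6,0,0,0,0,1],[-0.7,-37.6,0,0,0,0,1]])

```text
t: 16.32
ee_pos: [426.8, -170.3, 240.9]
orientation: [-3.066, -0.682, 0.002]
ft_force: [1.0, 0.4, 0.6]
width: 87.9
grasp_force: 0.0
```

```bash
python3 - <<'E'
from h import *
d=grab('wrist','w5.png'); im=d['image']; print(ctrl.get_obs()['ee_pos'])
h=cv2.cvtColor(im,cv2.COLOR_RGB2HSV).astype(int); S,V=h[...,1],h[...,2]
u,v=proj(d,(428,-171,50)); print(u,v)
m=(V>120).astype(np.uint8); k=np.zeros_like(m); cv2.circle(k,(int(u),int(v)),45,1,-1); m&=k
n,l,st,ce=cv2.connectedComponentsWithStats(m)
for i in range(1,n):
    if st[i,4]>150:
        c=max(cv2.findContours((l==i).astype(np.uint8),0,2)[0],key=len); (x,y),r=cv2.minEnclosingCircle(c)
        print(ce[i],st[i],ray(d,*ce[i],50),'circ',x,y,r,ray(d,x,y,50),'R',r*(d['T'][2,3]-50)/d['fx'])
E
```

```text
[ 427.0616183  -170.2919462   241.17978099]
323.3188753996281 213.9529706215506
[340.92788462 176.02403846] [320 168  40  20 208] [ 472.74202243 -170.54004836   50.        ] circ 339.5 178.0 21.476831436157227 [ 470.25211652 -170.07569179   50.        ] R 22.884972215223588
[323.55981735 214.70045662] [ 305  197   38   37 1095] [ 427.36019787 -171.58845636   50.        ] circ 323.6226501464844 214.64151000976562 18.73476219177246 [ 427.44838729 -171.62261731   50.        ] R 19.963117627105976
```

The pot's sticker circle is at (323.6,214.6). Its radius comes to 20.0 mm as specified, so the pot is at (427.4,-171.6). I'll check with a brightened crop that the sticker is centred on the lid and that the sink rim is clear.

```bash
python3 - <<'E'
from h import *
im=cv2.imread('pics/w5.png')[150:270,243:403].astype(float)
g=np.clip((im/255)**0.45*255*1.1,0,255).astype(np.uint8)
cv2.imwrite('pics/w5c.png',cv2.resize(g,(800,600),interpolation=cv2.INTER_CUBIC))
E
```

```text
(no output)
```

View pics/w5c.png

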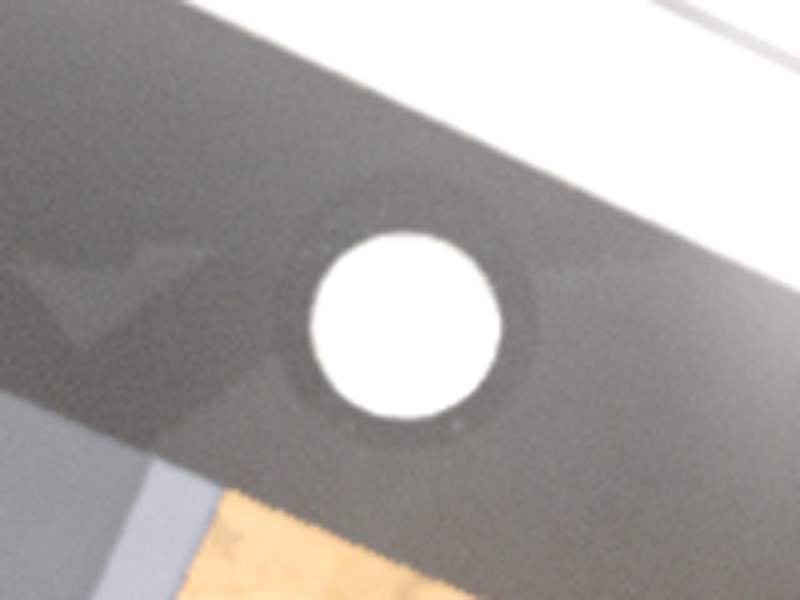

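The lid ring around the sticker is concentric to about 2 mm, and the sink rim is well to the upper right. I'll descend on the pot and grip it.

>>> servo_tool(increments=[[0,-0.1,-2,0,0,0,1],[0,-0.1,-5,0,0,0,1],[0,-0.1,-8.5,0,0,0,1],[0,-0.1,-12,0,0,0,1],[0,-0.1,-15.5,0,0,0,1],[0,-0.1,-18.5,0,0,0,1],[0,-0.1,-21,0,0,0,1],[0,-0.1,-22.2,0,0,0,1],[0,-0.1,-22.6,0,0,0,1],[0,-0.1,-22.6,0,0,0,1],[0,-0.1,-22.6,0,0,0,1]])

```text
t: 17.28
ee_pos: [427.9, -172.0, 16.2]
orientation: [3.066, 0.682, 0.001]
ft_force: [0.1, 1.0, 0.2]
width: 87.8
grasp_force: 0.0
```

>>> servo_tool(increments=[[0,0,0,0,0,0,0.6],[0,0,0,0,0,0,0.3],[0,0,0,0,0,0,0],[0,0,0,0,0,0,-1],[0,0,0,0,0,0,-1],[0,0,0,0,0,0,-1],[0,0,0,0,0,0,-1],[0,0,0,0,0,0,-1]])

```text
t: 17.95
ee_pos: [427.4, -172.2, 16.1]
orientation: [-3.067, -0.681, -0.0]
ft_force: [-0.7, 1.5, 6.9]
width: 57.1
grasp_force: 30.0
```

>>> servo_tool(increments=[[0,0,0.3,0,0,0,-1],[0,0,1,0,0,0,-1],[0,0,2.5,0,0,0,-1],[0,0,5,0,0,0,-1],[0,0,8,0,0,0,-1],[0,0,11,0,0,0,-1],[0,0,14,0,0,0,-1],[0,0,17,0,0,0,-1],[0,0,20,0,0,0,-1],[0,0,22,0,0,0,-1],[0,0,22.6,0,0,0,-1],[0,0,22.6,0,0,0,-1]])

```text
t: 18.95
ee_pos: [428.1, -172.6, 243.2]
orientation: [3.065, 0.68, 0.005]
ft_force: [-1.0, -0.2, -2.8]
width: 57.1
grasp_force: 30.0
```

>>> servo_tool(increments=[[0,0.8,0,0,0,0,-1],[0.1,2.5,0,0,0,0,-1],[0.2,5,0,0,0,0,-1],[0.3,8,0,0,0,0,-1],[0.4,11,0,0,0,0,-1],[0.5,14,0,0,0,0,-1],[0.6,17,0,0,0,0,-1],[0.7,20,0,0,0,0,-1],[0.8,23,0,0,0,0,-1],[0.9,26,0,0,0,0,-1],[1.0,28.5,0,0,0,0,-1],[1.1,30.5,0,0,0,0,-1],[1.2,32.3,0,0,0,0,-1],[1.2,33.3,0,0,0,0,-1],[1.2,33.7,0,0,0,0,-1],[1.2,33.7,0,0,0,0,-1],[1.2,33.7,0,0,0,0,-1],[1.2,33.7,0,0,0,0,-1]])

```text
t: 20.45
ee_pos: [439.1, 163.9, 241.3]
orientation: [3.067, 0.679, -0.002]
ft_force: [-0.9, -0.3, -3.2]
width: 57.2
grasp_force: 30.0
```

```bash
python3 - <<'E'
from h import *
d=grab('wrist','w6.png'); im=d['image']; o=ctrl.get_obs(); print(o['ee_pos'],o['width'],o['grasp_force'])
h=cv2.cvtColor(im,cv2.COLOR_RGB2HSV).astype(int); H,S,V=h[...,0],h[...,1],h[...,2]
P={}
for n,m,q in [('zero',(H>95)&(H<125)&(S>150)&(V>90),(436,205,46)),('hold',(H>5)&(H<25)&(S>150)&(V>120),(450,123,46))]:
    u,v=proj(d,q); k=np.zeros(m.shape,np.uint8); cv2.circle(k,(int(u),int(v)),18,1,-1); k&=m.astype(np.uint8)
    a,l,st,ce=cv2.connectedComponentsWithStats(k); i=1+np.argmax(st[1:,4]); P[n]=ray(d,*ce[i],46); print(n,ce[i].round(1),st[i],P[n].round(1))
y=(P['zero']-P['hold'])[:2]; print(np.linalg.norm(y)); y/=np.linalg.norm(y); print('pan',((P['zero']+P['hold'])[:2]/2+105*np.array([y[1],-y[0]])).round(1))
g=cv2.cvtColor(im,cv2.COLOR_RGB2GRAY); u,v=map(int,proj(d,(545,182,40))); c=cv2.resize(g[v-55:v+55,u-60:u+60],None,fx=4,fy=4,interpolation=cv2.INTER_CUBIC)
k=cv2.HoughCircles(cv2.GaussianBlur(c,(7,7),0),cv2.HOUGH_GRADIENT,1,20,param1=50,param2=18,minRadius=110,maxRadius=150)
if k is not None:
    for x,yy,r in k[0][:4]: print('hough',x,yy,r,ray(d,u-60+(x+.5)/4-.5,v-55+(yy+.5)/4-.5,40).round(1),r/4*(d['T'][2,3]-40)/d['fx'])
E
```

```text
[439.24720328 163.84691908 241.45333942] 57.6825637219923 29.99958872795105
zero [286.6 201.3] [278 192  18  19 275] [435.3 204.7  46. ]
hold [359.6 220.5] [351 212  18  18 270] [449.8 123.1  46. ]
82.87378528707565
pan [546.  182.2]
```

The keys give a pan centre of (546,182), matching the earlier estimates to about 3 mm. I'll move over the pan and down to about 13 mm above it.

>>> servo_tool(increments=[[0.8,0.1,0,0,0,0,-1],[2.5,0.4,0,0,0,0,-1],[5,0.8,0,0,0,0,-1],[7.5,1.2,0,0,0,0,-1],[9.5,1.5,-1,0,0,0,-1],[10.4,1.7,-3,0,0,0,-1],[10.6,1.7,-6,0,0,0,-1],[10.6,1.7,-9,0,0,0,-1],[10.6,1.7,-12,0,0,0,-1],[10.6,1.7,-14.5,0,0,0,-1],[10.6,1.7,-16.3,0,0,0,-1],[10.6,1.7,-17.2,0,0,0,-1],[10.6,1.7,-17.2,0,0,0,-1],[10.6,1.7,-17.2,0,0,0,-1],[10.6,1.7,-17.2,0,0,0,-1]])

```text
t: 21.75
ee_pos: [546.7, 181.9, 70.9]
orientation: [-3.067, -0.68, -0.004]
ft_force: [0.3, -0.9, -2.9]
width: 57.5
grasp_force: 30.0
```

```bash
python3 - <<'E'
from h import *
d=grab('wrist'); im=d['image'].copy(); o=ctrl.get_obs(); print(o['ee_pos'],o['ft_force'])
s=grab('side'); si=s['image'].copy(); zb=o['ee_pos'][2]-16.1; x,y=o['ee_pos'][:2]
def circ(d,img,c,r,z,col,K=4):
    for t in np.arange(0,6.28,0.15):
        u,v=proj(d,(c[0]+r*np.cos(t),c[1]+r*np.sin(t),z)); u,v=int(round(u*K+K/2-.5)),int(round(v*K+K/2-.5))
        if 0<=u<img.shape[1] and 0<=v<img.shape[0]: img[v,u]=col
def big(i): return cv2.resize(i,None,fx=4,fy=4,interpolation=cv2.INTER_CUBIC)
A=big(im); circ(d,A,(545.5,181.5),37,40,(255,0,0)); circ(d,A,(x,y),29,zb,(0,255,0))
B=big(si); circ(s,B,(545.5,181.5),37,40,(255,0,0)); circ(s,B,(x,y),29,zb,(0,255,0))
u,v=map(int,np.array(proj(d,(570,190,45)))*4); u2,v2=map(int,np.array(proj(s,(545,181,50)))*4)
print(u,v,u2,v2)
A=A[v-200:v+250,u-250:u+250]; B=B[v2-225:v2+225,u2-150:u2+150]; B=cv2.resize(B,(300,A.shape[0]))
cv2.imwrite('pics/w7.png',np.hstack([A,B])[:,:,::-1])
E
```

```text
[546.70896774 181.94750286  71.15755037] [-0.22996103 -1.06747356 -2.45027727]
1301 930 1189 811
```

View pics/w7.png

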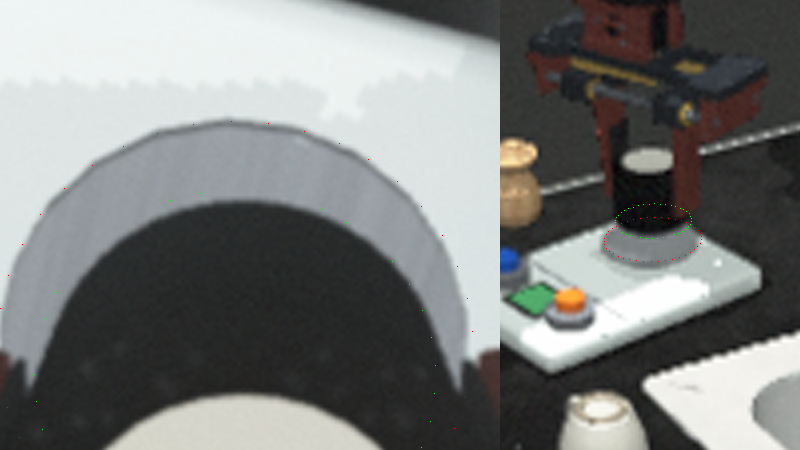

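The predicted pan rim (red dots) falls on the real rim in both crops. The pot's base sits concentric to about 2 mm, shifted slightly to image right. I'll correct by 1 mm and lower gently.

>>> servo_tool(increments=[[-0.1,0.1,-0.3,0,0,0,-1],[-0.1,0.1,-0.7,0,0,0,-1],[-0.1,0.1,-1,0,0,0,-1],[-0.1,0.1,-1.2,0,0,0,-1],[-0.1,0.1,-1.3,0,0,0,-1],[-0.1,0.1,-1.3,0,0,0,-1],[-0.1,0.1,-1.3,0,0,0,-1],[-0.1,0.1,-1.3,0,0,0,-1]])

```text
t: 22.52
ee_pos: [544.5, 182.7, 56.7]
orientation: [3.067, 0.681, 0.0]
ft_force: [0.5, -0.6, -1.6]
width: 57.1
grasp_force: 30.0
```

>>> servo_tool(increments=[[0,0,-0.05,0,0,0,-1],[0,0,-0.1,0,0,0,-1],[0,0,-0.1,0,0,0,-1],[0,0,-0.1,0,0,0,-1]])

```text
t: 22.85
ee_pos: [544.6, 182.7, 56.2]
orientation: [-3.067, -0.681, -0.001]
ft_force: [-2.1, -0.7, 5.2]
width: 57.3
grasp_force: 30.0
```

>>> servo_tool(increments=[[0,0,0,0,0,0,0.2],[0,0,0,0,0,0,0.4],[0,0,0,0,0,0,0.7],[0,0,0,0,0,0,1],[0,0,0,0,0,0,1],[0,0,0,0,0,0,1],[0,0,0,0,0,0,1],[0,0,0,0,0,0,1]])

```text
t: 23.52
ee_pos: [544.4, 182.7, 55.6]
orientation: [-3.067, -0.681, 0.0]
ft_force: [-0.2, -0.3, -0.5]
width: 87.6
grasp_force: 0.0
```

>>> servo_tool(increments=[[0,0,0.5,0,0,0,1],[0,0,2,0,0,0,1],[0,0,4.5,0,0,0,1],[0,0,7.5,0,0,0,1],[0,0,11,0,0,0,1],[0,0,14.5,0,0,0,1],[0,0,17.5,0,0,0,1],[0,0,18.5,0,0,0,1],[0,0,18.5,0,0,0,1],[0,0,18.5,0,0,0,1],[0,0,18.5,0,0,0,1]])

```text
t: 24.43
ee_pos: [543.3, 182.3, 238.8]
orientation: [3.067, 0.681, -0.005]
ft_force: [-0.2, 0.9, -0.5]
width: 87.7
grasp_force: 0.0
```

```bash
python3 - <<'E'
from h import *
d=grab('wrist','w8.png'); im=d['image']; o=ctrl.get_obs(); print(o['ee_pos'],o['width'])
h=cv2.cvtColor(im,cv2.COLOR_RGB2HSV).astype(int); H,S,V=h[...,0],h[...,1],h[...,2]
P={}
for n,m,q in [('zero',(H>95)&(H<125)&(S>150)&(V>90),(436,205,46)),('hold',(H>5)&(H<25)&(S>150)&(V>120),(450,123,46))]:
    u,v=proj(d,q); k=np.zeros(m.shape,np.uint8); cv2.circle(k,(int(u),int(v)),18,1,-1); k&=m.astype(np.uint8)
    a,l,st,ce=cv2.connectedComponentsWithStats(k); i=1+np.argmax(st[1:,4]); P[n]=ray(d,*ce[i],46); print(n,P[n].round(1))
y=(P['zero']-P['hold'])[:2]; y/=np.linalg.norm(y); print('pan',((P['zero']+P['hold'])[:2]/2+105*np.array([y[1],-y[0]])).round(1))
u,v=proj(d,(545,182,90)); k=np.zeros(V.shape,np.uint8); cv2.circle(k,(int(u),int(v)),42,1,-1)
m=((V<75)&(k>0)).astype(np.uint8); c=max(cv2.findContours(m,0,2)[0],key=len)
hull=cv2.convexHull(c); f=np.zeros_like(k); cv2.drawContours(f,[hull],-1,1,-1)
st=((V>100)&(f>0)).astype(np.uint8); a,l,s2,ce=cv2.connectedComponentsWithStats(st); i=1+np.argmax(s2[1:,4]); print('sticker',s2[i],ray(d,*ce[i],90).round(1)); print('dark bbox',cv2.boundingRect(c))
E
```

```text
[543.18566077 182.32003567 238.53121647] 87.59385139564476
zero [437.1 204.9  46. ]
hold [451.4 123.2  46. ]
pan [547.6 182.2]
sticker [ 302  201   43   42 1412] [545.2 181.9  90. ]
dark bbox (295, 187, 57, 62)
```

The pot is within about 2.5 mm of the pan's centre. Next is the hold key.

>>> servo_tool(increments=[[-1,-0.6,0,0,0,0,0],[-3,-1.9,0,0,0,0,-1],[-5.5,-3.5,0,0,0,0,-1],[-8,-5,0,0,0,0,-1],[-9.3,-5.8,0,0,0,0,-1],[-9.5,-6,0,0,0,0,-1],[-9.5,-6,-2,0,0,0,-1],[-9.5,-6,-5,0,0,0,-1],[-9.5,-6,-8.5,0,0,0,-1],[-9.5,-6,-12,0,0,0,-1],[-9.5,-6,-15,0,0,0,-1],[-9.5,-6,-17,0,0,0,-1],[-9.5,-6,-17.6,0,0,0,-1],[-9.5,-6,-17.6,0,0,0,-1],[-9.5,-6,-17.6,0,0,0,-1],[-9.5,-6,-17.6,0,0,0,-1]])

```text
t: 25.82
ee_pos: [450.5, 123.0, 65.7]
orientation: [-3.067, -0.681, -0.003]
ft_force: [-0.0, 0.1, -0.1]
width: 0.2
grasp_force: 0.0
```

>>> servo_tool(increments=[[0,0,-0.5,0,0,0,-1],[0,0,-1.2,0,0,0,-1],[0,0,-1.7,0,0,0,-1],[0,0,-2.1,0,0,0,-1],[0,0,-2.3,0,0,0,-1],[0,0,-2.45,0,0,0,-1],[0,0,-2.45,0,0,0,-1],[0,0,-2.45,0,0,0,-1]])

```text
t: 26.48
ee_pos: [449.7, 122.8, 40.4]
orientation: [-3.067, -0.681, -0.001]
ft_force: [0.5, -0.2, 4.1]
width: 0.6
grasp_force: 2.0
```

>>> servo_tool(increments=[[0,0,-0.05,0,0,0,-1],[0,0,-0.1,0,0,0,-1],[0,0,-0.1,0,0,0,-1],[0,0,-0.1,0,0,0,-1]])

```text
t: 26.82
ee_pos: [449.7, 122.8, 40.1]
orientation: [-3.067, -0.681, -0.001]
ft_force: [-2.4, -1.1, 16.3]
width: 0.4
grasp_force: 7.9
```

The hold key is fully down at z 40 with 16 N. I'll retreat and do a final check.

>>> servo_tool(increments=[[0,0,0.5,0,0,0,-1],[0,0,2,0,0,0,-1],[0,0,4.5,0,0,0,-1],[0,0,7.5,0,0,0,-1],[0,0,11,0,0,0,-1],[0,0,14.5,0,0,0,-1],[0,0,17.5,0,0,0,-1],[0,0,19,0,0,0,-1],[0,0,19.5,0,0,0,-1],[0,0,19.5,0,0,0,-1],[0,0,19.5,0,0,0,-1],[0,0,19.5,0,0,0,-1]])

```text
t: 27.82
ee_pos: [448.4, 122.4, 232.6]
orientation: [3.067, 0.681, -0.005]
ft_force: [0.1, -0.6, -0.3]
width: 0.8
grasp_force: 0.0
```

```bash
python3 - <<'E'
from h import *
import pickle
t0,s0=pickle.load(open('c.pkl','rb'))
d=grab('wrist'); V=d['image'].max(2); u,v=proj(d,(545,182,90)); print(u,v)
k=np.zeros(V.shape,np.uint8); cv2.circle(k,(int(u),int(v)),22,1,-1)
m=((V>100)&(k>0)).astype(np.uint8); a,l,s2,ce=cv2.connectedComponentsWithStats(m); i=1+np.argmax(s2[1:,4]); print('sticker',s2[i],ray(d,*ce[i],90).round(1))
s=grab('side')
for n,p in [('eggcup',(498,337,30)),('garlic',(522,-460,30)),('mug',(394,-36,30))]:
    u,v=map(int,proj(s,p)); print(n,np.abs(s['image'][v-18:v+18,u-14:u+14].astype(int)-s0['image'][v-18:v+18,u-14:u+14]).mean().round(1))
o=ctrl.get_obs(); print(o['ee_pos'],o['ft_force'],o['t']); ctrl.close_job()
E
```

```text
306.4788041614207 96.63023144596121
sticker [ 284   74   45   45 1517] [545.3 182.6  90. ]
eggcup 4.5
garlic 2.8
mug 4.1
[448.52617446 122.48276569 232.64807831] [ 0.07746045 -0.45457436  0.43364194] 27.9167
the job is handed in; nothing more can be done
```

I've handed the job in at 27.9 s: the shaker stands on the coaster, the zero key was pressed with the pan empty, the pot stands within about 2–3 mm of the pan's centre, the hold key was pressed last, and the egg cup, mug and garlic look unmoved.

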